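# Draw the tall reference tile from its slot and stand it on the display stand

## Task

Take the tallest fired-clay reference tile by its top edge, draw it straight up out of the slotted rack, and stand it on the ledge of the wooden display stand, centred and leaning back square against the back panel; keep hold of it until its lower edge is down on the ledge, then let go. Leave the two shorter tiles in their slots and everything else on the counter where it lies.

Things in the scene. Friction and masses are not known exactly. Their poses are not given: they have to be found in the camera images.
- tall_tile_center (a point): Centre (half-way up) of the tall terracotta tile: a flat plate 80 wide (its x) x 7 thick (its y) x 120 mm high (its z, up), 0.09-0.17 kg; top edge 60 mm above this point. It stands upright in one of the rack's slots and is told from the others by standing 35 mm higher. Both faces are alike.
- tall_tile_foot (a point): Middle of the lower edge of the tall tile, 60 mm below its centre along the tile's z axis; same axes as the tile.
- short_tile_a_center (a point): Centre of a shorter terracotta tile in the rack, 80 x 7 x 85 mm high, same axes; stays in its slot.
- short_tile_b_center (a point): Centre of the other shorter terracotta tile, same size; stays in its slot.
- rack: Fixed pale wooden rack, 100 (x) x 200 (y) x 72 mm high, origin under its centre, z up. Floor 12 mm above the counter. Two side walls at x = +-46 mm have facing upright grooves, 10 mm wide, at y = -75, -25, 25, 75 mm, where the tiles stand on edge (tile x along rack x), held over their lower 60 mm. Open between the walls within x = +-30 mm.
- stand: Fixed plywood display stand, base 105 x 100 mm, 88 mm high; origin on its underside below the cradle's inner corner, z up, y along its width. Open towards its own +x. Back panel 100 wide, 70 mm up its slope, leans back 20 degrees (top towards -x). Ledge square to the panel, so rising 20 degrees towards +x; 24 mm deep to a front lip 8 mm high, 6 mm thick.
- stand_corner (a point): Inner corner of the stand's cradle, middle of its width, where ledge meets back panel; 20 mm above the stand's underside; same axes as the stand.
- amphora_handle: Bystander: black-glazed curved amphora handle, 20 mm thick, about 110 mm long, lying on the counter.
- sherd: Bystander: buff curved body sherd about 50 x 75 x 15 mm.
- sanding_block: Bystander: round wooden sanding block, 72 mm across, 30 mm high.
- calliper: Bystander: brass calliper 130 x 55 x 7 mm, lying flat.
Not all that is in view belongs to the job. What is shaped like the part that bears tall_tile_center but turquoise is not meant.

How it is judged:
By the outcome, as a careful person would: the job done as asked, in the order asked, and still so for the second after the job is handed in, with the robot touching nothing.
It also fails if it takes over 42 s, if anything falls off the work surface, if the arm or the gripper's body presses on something with over 40 N, if the wrist force passes 120 N, or if a joint passes its speed limit or range.

## Robot

A 6-joint arm with a two-finger parallel gripper is mounted at the origin on the work surface. World frame = base frame: x ahead of the robot, y to its left, z up, the work surface at z = 0. Lengths are in m, angles in rad, forces in N, time in s.
With the tool pointing down it reaches from about 0.25 to 0.725 m from the base axis. Payload 4 kg.
Tool frame: the origin (TCP) lies between the finger pads; the fingertips stand 17 mm ahead of it and the grasp point (between the pads) lies 2 mm behind it; z points along the fingers, x is the direction in which the jaws open and shut, and the axes are right-handed (so a half turn about z gives the same grasp; the last joint's range is limited). The gripper opens to 85 mm and grips with 20 to 120 N. Pads are 22 mm wide; open, the fingers measure 114 mm over their backs; the gripper's body (76 mm by 85 mm) begins 54 mm behind the grasp point. The pads swing forward as they close: fully open they stand 13 mm farther back than shut.
Start: joints at [-1.246, 0.241, 0.005, 1.335, 0, 1.571], TCP at [0.16, -0.474, 0.222] pointing down, gripper open.
Joint ranges: [-2.72, 2.72], [-1.05, 1.87], [-1.09, 1.28], [-1.99, 2.15], [-1.42, 1.44], [-3.14, 3.14]. Speed limits (rad/s): [2.79, 2.79, 3.14, 3.14, 3.14, 3.14].

## Interface

Orientations are given as a unit quaternion [x, y, z, w].
In Python, from workcell import telemetry, cams, workorder gives the robot as it stands. The module is installed in compiled form; this text tells all that it offers.
- The arm moves only by the tool apply_moves, never from a script. Its argument "moves" is a list that holds one entry, the list of rows, each a list of 4 numbers: the shift along the tool's x, y, z in mm, then the turn about the tool's z in degrees. A call has exactly 10 rows; each row shifts and turns the pose as measured when the row begins, along the tool's axes as they then stand; what a row does not reach is not made up. A row lasts 1/10 s, in which the tool goes at most 50 mm and 8.59 degrees, less where a joint would pass 70% of its speed; a pose out of reach is approached as far as the arm can. A call with a gripper value outside its range is refused whole. "hand" is the gripper's target within -1 to 1 (fully open at 1, half-way at 0, shut at -1), set as the call begins (left out, the last holds). The fingers move at their own pace and stop on an object; the grip force is fixed at half the most. Time passes only in rows, so rows that do not move let the fingers close, or fill a call up. It gives the time, the measured TCP pose, the force and the opening at its end, in the units of the state.
- telemetry.get_obs(): the state, without advancing time (a new reading comes with each control period).
- cams.camera(name): name is "scene" or "side" or "wrist"; returns a dict with "color" (480x640x3 uint8, red, green, blue), "fovy" (degrees; the focal length in pixels is half the picture's height over the tangent of half this angle, whatever the lens; pixels are square), "cx", "cy" (the principal point, pixels), "camera_from_world" (4x4, takes a point from world to camera coordinates). Camera axes: x right, y down, z forward; pixel columns grow to the right and rows downward; lengths in m; the calibration is good to about 2 mm. The wrist camera is an equidistant fisheye: a pixel r from the principal point sees the ray r / f radians off the axis. A picture is of the moment at which its call begins. There is no depth.
- workorder.job_done(): hands the job in, once; it reports no verdict.
The state is a dict: "clock": time; "joint_pos": joint angles; "joint_vel": joint speeds; "tau": joint torques, N m; "eef_pos": TCP position; "tool_rot": TCP orientation; "ft_force": force on the tool from outside, world axes, zero at the start; "ft_torque": the same for the moment, N m; "grip_width": finger opening in m.
Only numpy, scipy, OpenCV 4.12 (cv2) and the standard library are available. Lean on these libraries where they do the work, as an engineer would, in place of code of your own. Each camera call takes 0.05 s, during which the arm holds its last target. There are 200 camera calls.

## Working session

There is one attempt and no reset: what is moved stays moved. The work goes in short steps, Python scripts to look and compute and a tool call to move; the robot and the scene stay as the last step left them, time stands still between calls to the robot, and variables do not carry over. Pictures are saved under pics/ and viewed, about 8 in all and at most 12, crops included, and the job is handed in when it is done.

Besides the shell and the picture viewer there is one more tool, called after "Call:" as name(argument=value, ...), one argument or row to a line, values as JSON. apply_moves: Moves the arm, as the interface text tells. Its arguments: {"type":"object","properties":{"moves":{"type":"array"},"hand":{"type":"number"}},"required":["moves"]}

```bash
mkdir -p pics
cat > h.py <<'E'
import numpy as np, cv2
from workcell import telemetry, cams, workorder
def shot(n,f=None):
    c=cams.camera(n)
    if f: cv2.imwrite('pics/'+f,c['color'][...,::-1])
    return c
def ray(c,u,v):
    f=240/np.tan(np.radians(c['fovy'])/2); T=np.array(c['camera_from_world'])
    d=np.array([(u-c['cx'])/f,(v-c['cy'])/f,1.]); R=T[:3,:3]
    return -R.T@T[:3,3], R.T@d
def onz(c,u,v,z):
    o,d=ray(c,u,v); return o+d*(z-o[2])/d[2]
def proj(c,p):
    f=240/np.tan(np.radians(c['fovy'])/2); T=np.array(c['camera_from_world'])
    q=T[:3,:3]@np.asarray(p)+T[:3,3]; return np.array([c['cx']+f*q[0]/q[2],c['cy']+f*q[1]/q[2]])
def tri(c1,p1,c2,p2):
    o1,d1=ray(c1,*p1);o2,d2=ray(c2,*p2)
    s=np.linalg.lstsq(np.c_[d1,-d2],o2-o1,rcond=None)[0]
    a,b=o1+s[0]*d1,o2+s[1]*d2
    return (a+b)/2,np.linalg.norm(a-b)
E
python3 - <<'E'
from h import *
import pickle
d={}
for n in ('scene','side','wrist'):
    d[n]=shot(n,n+'0.png'); c=d[n]
    T=np.array(c['camera_from_world']);print(n,c['fovy'],c['cx'],c['cy'],-T[:3,:3].T@T[:3,3],T[2,:3])
pickle.dump(d,open('c0.pkl','wb'))
print(telemetry.get_obs())
E
```

```text
scene 42.12633609421255 314.9167446247973 242.14833241895386 [ 1.16025335 -0.75645878  1.1505201 ] [-0.38862946  0.50141718 -0.77301226]
side 49.02671601129126 314.41762381158117 238.6675151476013 [0.13616836 0.64432362 0.99763175] [ 0.37512183 -0.54937729 -0.74663794]
wrist 65.70646984690485 323.8512101116397 236.60469988965917 [ 0.22669792 -0.45111686  0.37350906] [-0.26453439 -0.08691933 -0.96045124]
{'clock': 0.15, 'joint_pos': array([-1.24599906e+00,  2.41235811e-01,  4.05628612e-03,  1.33520923e+00,
       -2.70263565e-05,  1.57078859e+00]), 'joint_vel': array([-8.23969168e-06,  2.82734261e-04,  3.56490562e-03, -7.66399576e-04,
       -8.60878793e-05,  5.39757399e-04]), 'tau': array([ 1.01162811e-04, -3.72634292e+01,  2.52638626e+01,  1.23215592e-02,
       -9.71125610e-05, -1.43990036e-05]), 'eef_pos': array([ 0.15939522, -0.47339976,  0.22172816]), 'tool_rot': array([ 8.12133971e-01, -5.83470461e-01, -6.54514531e-04, -4.53598672e-04]), 'ft_force': array([0.09412896, 0.16108826, 0.47534282]), 'ft_torque': array([ 0.04840035, -0.01463143, -0.01330644]), 'grip_width': 0.08497676653112984}
```

View pics/scene0.png

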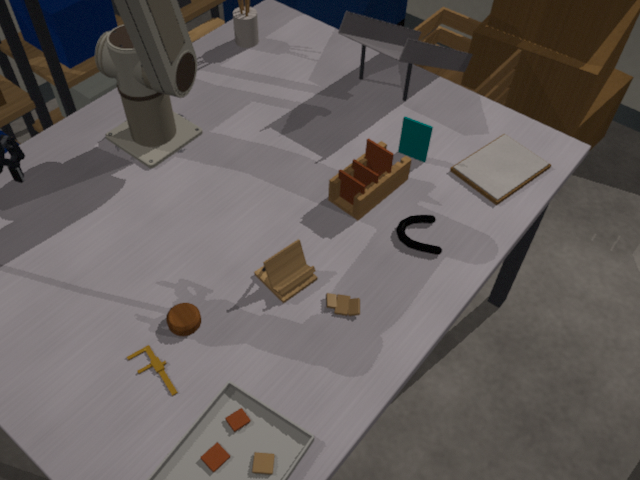

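View pics/side0.png

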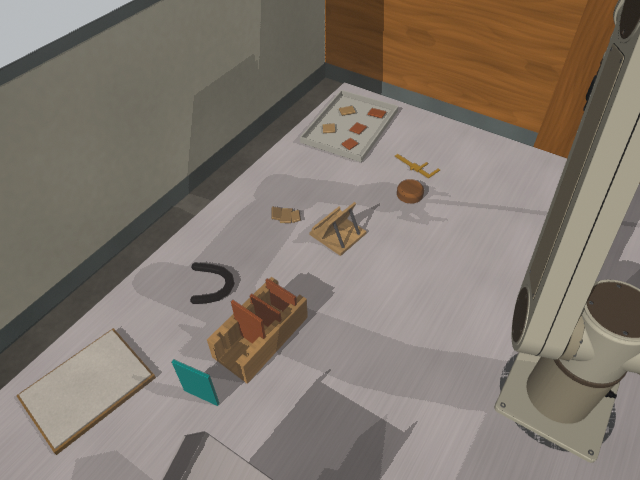

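Scene view: the rack is at about (370,180) with the tall tile at (378,157), the turquoise decoy at (415,140) and the stand at (287,270). Side view: rack at (258,330), tall tile at (247,320), stand at (340,228). I'll zoom in next.

Run:
```python
import cv2,numpy as np
a=cv2.imread('pics/scene0.png');b=cv2.imread('pics/side0.png')
r=lambda i,x,y,w,h,s:cv2.resize(i[y:y+h,x:x+w],None,fx=s,fy=s,interpolation=cv2.INTER_CUBIC)
t=np.hstack([r(a,325,135,100,80,4),r(b,205,270,100,80,4)[:, :400]])
u=np.hstack([r(a,250,235,80,64,5),r(b,300,195,80,64,5)])
# row positions: (x0,y0,scale)
cv2.imwrite('pics/z.png',np.vstack([r(a,325,135,100,80,4)*1,]) if 0 else np.vstack([t[:300],u[:300]]))
```

```text
(no output)
```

View pics/z.png

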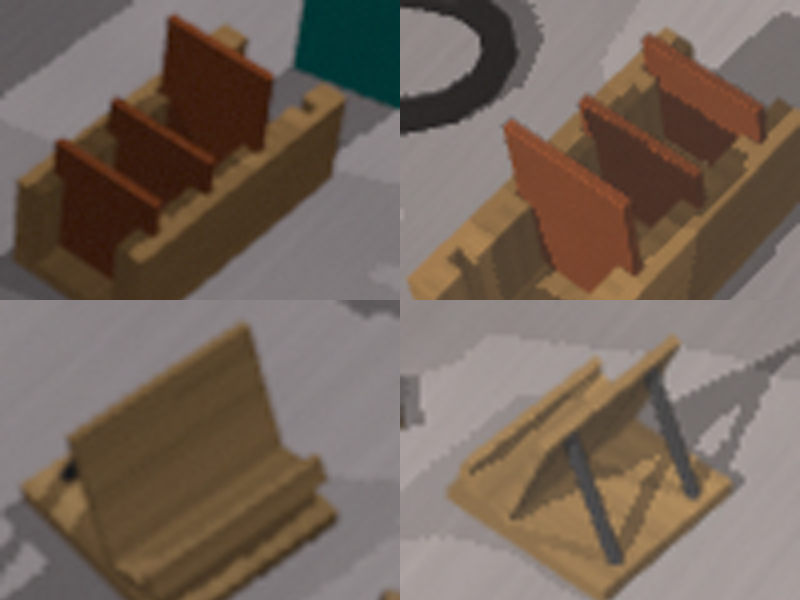

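The crop shows the tall tile's top corners at scene (168,17) and (270,76) in 4x crop pixels, and at side (107,123) and (234,205). The panel's top corners are clear in both views. I'll triangulate them.

```bash
cat > m.py <<'E'
from h import *
import pickle
d=pickle.load(open('c0.pkl','rb'));S,D=d['scene'],d['side']
z=lambda p,o,s:((p[0]+.5)/s-.5+o[0],(p[1]+.5)/s-.5+o[1])
np.set_printoptions(precision=4,suppress=True)
a=lambda p:z(p,(325,135),4); b=lambda p:z((p[0]-400,p[1]),(205,270),4)
e=lambda p:z((p[0],p[1]-300),(250,235),5); f=lambda p:z((p[0]-400,p[1]-300),(300,195),5)
if __name__=='__main__':
    for n,p,q in (('tall L',(170,18),(634,205)),('tall R',(270,77),(507,123))):
        print(n,tri(S,a(p),D,b(q)),onz(S,*a(p),.132),onz(D,*b(q),.132))
    for n,p,q in (('A L',(60,143),(765,105)),('A R',(157,206),(648,40))):
        print(n,tri(S,a(p),D,b(q)),)
    for n,p,q in (('panel l',(72,437),(677,340)),('panel r',(245,325),(547,432)),('lip r',(324,462),(466,474)),):
        print(n,tri(S,e(p),D,f(q)))
    print('lip top front', onz(S,*e((150,582)),.0355),onz(S,*e((322,464)),.0355))
    print('panel bottom line', onz(S,*e((283,447)),.022))
    print('base corners side',onz(D,*f((603,598)),.0),onz(D,*f((738,487)),.006),onz(D,*f((603,590)),.006),'scene', onz(S,*e((337,517)),.006))
E
python3 m.py
```

```text
tall L (array([0.5385, 0.2396, 0.1313]), np.float64(0.003244234064279169)) [0.5402 0.24   0.132 ] [0.5368 0.2391 0.132 ]
tall R (array([0.6183, 0.2355, 0.1331]), np.float64(0.0011336838653590224)) [0.6173 0.2361 0.132 ] [0.6194 0.2353 0.132 ]
A L (array([0.5339, 0.1377, 0.0978]), np.float64(0.0035093621797559296))
A R (array([0.6105, 0.1351, 0.0961]), np.float64(0.0004618188906089449))
panel l (array([ 0.5759, -0.1795,  0.0864]), np.float64(0.0007286922105272549))
panel r (array([ 0.5945, -0.0875,  0.0912]), np.float64(0.002523571530078376))
lip r (array([ 0.6422, -0.0887,  0.0327]), np.float64(0.0018777130191069038))
lip top front [ 0.6275 -0.189   0.0355] [ 0.6443 -0.0913  0.0355]
panel bottom line [ 0.6183 -0.0871  0.022 ]
base corners side [ 0.5555 -0.0814  0.    ] [ 0.5339 -0.1773  0.006 ] [ 0.5556 -0.0815  0.006 ] scene [ 0.6548 -0.0927  0.006 ]
```

Tile centre is about (0.578, 0.2375) at yaw about −3°. The stand is about (0.61, −0.135) at yaw about −10°. I'll stop over the stand first for a close look.

Call:
apply_moves(
  moves=[
    [[-19, -44, -3, 0], [-19, -44, -3, 0], [-19, -44, -3, 0], [-19, -44, -3, 0], [-19, -44, -3, 0], [-19, -44, -3, 0], [-19, -44, -3, 0], [-19, -44, -3, 0], [-19, -44, -3, 0], [-19, -44, -3, 0]],
  ],
  hand=0.0,
)

```text
clock: 1.15
eef_pos: [0.5248, -0.1472, 0.2491]
tool_rot: [0.807, -0.59, -0.003, 0.0]
ft_force: [0.2, -0.8, 0.2]
grip_width: 0.0425
```

Run:
```python
from h import *
import pickle
o=telemetry.get_obs();print(o['clock'],o['eef_pos'],o['tool_rot'],o['joint_pos'])
c=shot('wrist','w1.png');pickle.dump(c,open('w1.pkl','wb'))
```

```text
1.15 [ 0.52484176 -0.14724292  0.24907537] [ 8.07480018e-01 -5.89888788e-01 -2.68512451e-03  1.70650816e-04] [-2.74406952e-01  3.26792759e-01  1.91093283e-01  1.44024854e+00
  1.55443738e-03  2.55823287e+00]
```

View pics/w1.png

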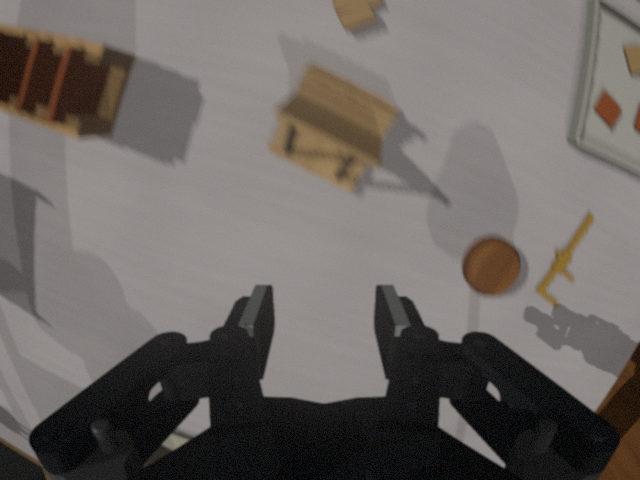

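Wrist view: the stand is at (335,125), with its panel top edge running from (280,105) to (380,160). The rack is at the upper left. I'll zoom in on the stand.

Run:
```python
import cv2
c=cv2.imread('pics/w1.png')[55:205,250:450]
cv2.imwrite('pics/w1z.png',cv2.convertScaleAbs(cv2.resize(c,None,fx=4,fy=4,interpolation=cv2.INTER_CUBIC),alpha=1.5))
```

```text
(no output)
```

View pics/w1z.png

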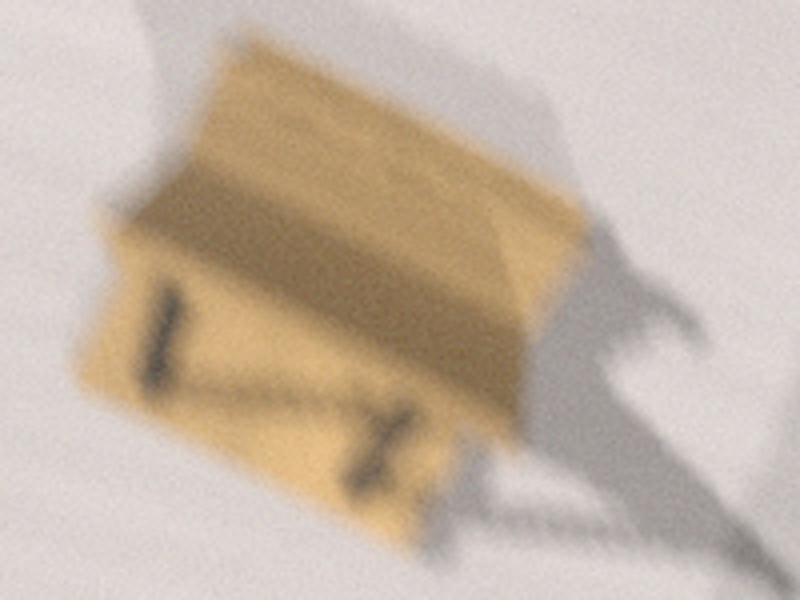

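```bash
cat >> h.py <<'E'
def fray(c,u,v):
    f=240/np.tan(np.radians(c['fovy'])/2); T=np.array(c['camera_from_world'])
    x,y=u-c['cx'],v-c['cy']; r=np.hypot(x,y); th=r/f
    d=np.array([x/r*np.sin(th),y/r*np.sin(th),np.cos(th)]); R=T[:3,:3]
    return -R.T@T[:3,3], R.T@d
def fonz(c,u,v,z):
    o,d=fray(c,u,v); return o+d*(z-o[2])/d[2]
E
python3 - <<'E'
from h import *
import pickle
np.set_printoptions(precision=4,suppress=True)
c=pickle.load(open('w1.pkl','rb'))
q=lambda x,y:((x+.5)/4-.5+250,(y+.5)/4-.5+55)
for n,p1,p2,z in (('base rear',(78,377),(413,553),.006),('junction',(193,158),(530,332),.020),('paneltop',(115,222),(520,440),.087),('lip',(245,35),(590,215),.0355)):
    a,b=fonz(c,*q(*p1),z),fonz(c,*q(*p2),z); print(n,a,b,(a+b)/2,np.linalg.norm(a-b),np.degrees(np.arctan2(*(b-a)[:2][::1]))-180, )
# rack & tall tile refine? rack tile ends not visible
E
```

```text
base rear [ 0.5568 -0.075   0.006 ] [ 0.5384 -0.1747  0.006 ] [ 0.5476 -0.1248  0.006 ] 0.10137099178773856 -349.54931785927215
junction [ 0.6204 -0.0883  0.02  ] [ 0.6045 -0.1832  0.02  ] [ 0.6124 -0.1357  0.02  ] 0.0962638897615543 -350.47564937467706
paneltop [ 0.598  -0.0834  0.087 ] [ 0.58   -0.1786  0.087 ] [ 0.589 -0.131  0.087] 0.0969097951851877 -349.2932131227494
lip [ 0.6523 -0.0924  0.0355] [ 0.6366 -0.1857  0.0355] [ 0.6445 -0.1391  0.0355] 0.0945897637685617 -350.4286516043412
```

Stand corner is about (0.612, −0.136) at yaw −10.0°. Next I go to the tile, turning on the way.

Call:
apply_moves(
  moves=[
    [[-36, -12, 0, -8.5], [-34, -17, 0, -8.5], [-31, -22, 0, -8.5], [-28, -26, 0, -8.5], [-24, -30, 0, -8.5], [-19, -33, 0, -8.5], [-14, -35, 0, -8.5], [-8, -37, 0, -8.5], [-3, -38, 0, -8.5], [3, -38, 0, -8.5]],
  ],
)

```text
clock: 2.2
eef_pos: [0.5248, 0.2494, 0.2452]
tool_rot: [0.993, 0.122, -0.004, -0.003]
ft_force: [-0.2, 0.1, 0.7]
grip_width: 0.0423
```

Call:
apply_moves(
  moves=[
    [[0, 0, 0, -8.5], [0, 0, 0, -8.5], [0, 0, 0, -8.5], [0, 0, 0, -8.5], [0, 0, 0, -8.5], [0, 0, 0, -8.5], [0, 0, 0, -8.5], [0, 0, 0, -8.5], [0, 0, 0, -2], [0, 0, 0, 0]],
  ],
)

```text
clock: 3.2
eef_pos: [0.521, 0.2534, 0.2384]
tool_rot: [0.738, 0.675, -0.007, -0.006]
ft_force: [-0.1, -0.2, -0.5]
grip_width: 0.0432
```

Run:
```python
from h import *
import pickle
from scipy.spatial.transform import Rotation as R
o=telemetry.get_obs();print(o['clock'],o['eef_pos'],R.from_quat(o['tool_rot']).as_matrix(),o['joint_pos'])
c=shot('wrist','w2.png');pickle.dump(c,open('w2.pkl','wb'))
i=cv2.imread('pics/w2.png')
cv2.imwrite('pics/w2z.png',cv2.convertScaleAbs(cv2.resize(i[:300,120:520],None,fx=2,fy=2,interpolation=cv2.INTER_CUBIC),alpha=1.5))
```

```text
3.2 [0.5209602  0.25339051 0.23844982] [[ 8.84793793e-02  9.95897959e-01 -1.89381770e-02]
 [ 9.96077025e-01 -8.84900149e-02  2.77308604e-04]
 [-1.39966849e-03 -1.88884191e-02 -9.99820618e-01]] [0.44814171 0.41074974 0.28593253 1.46292848 0.00845578 0.53667858]
```

View pics/w2z.png

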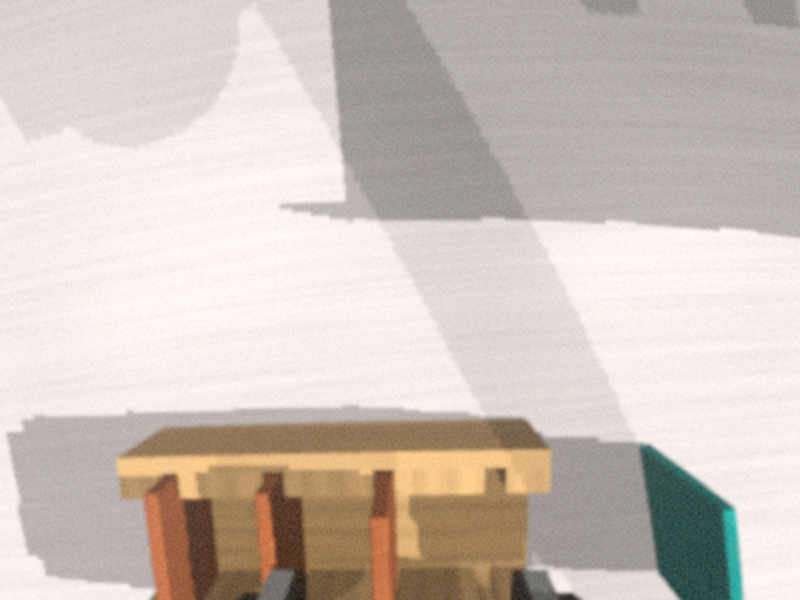

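Wrist view: the tall tile's top strip is at crop x 372–397 with its near end at y≈515, and its end face is above that. The turquoise decoy is to the right.

Run:
```python
from h import *
import pickle
np.set_printoptions(precision=4,suppress=True)
c=pickle.load(open('w2.pkl','rb'))
i=c['color'].astype(int)
for v in (262,268,275,282,290,298):
    r=i[v,295:330]; m=np.where((r[:,0]>1.7*r[:,1])&(r[:,0]>60))[0]+295
    if len(m): print(v,m.min(),m.max(),[fonz(c,x,v,.132)[:2] for x in (m.min()-.5,m.max()+.5,(m.min()+m.max())/2)])
print(fonz(c,120+384/2,257.5,.132))
# rack near wall outer top edge -> yaw
a,b=fonz(c,120+120/2,462/2,.072),fonz(c,120+549/2,452/2,.072);print(a,b,np.degrees(np.arctan2(*(b-a)[:2])))
```

```text
262 306 315 [array([0.5415, 0.2379]), array([0.5421, 0.2453]), array([0.5418, 0.2416])]
268 306 314 [array([0.5462, 0.2374]), array([0.5468, 0.2441]), array([0.5465, 0.2408])]
275 307 315 [array([0.5518, 0.2376]), array([0.5524, 0.2443]), array([0.5521, 0.2409])]
282 309 316 [array([0.5576, 0.2385]), array([0.5581, 0.2445]), array([0.5578, 0.2415])]
290 308 314 [array([0.564 , 0.2371]), array([0.5645, 0.2424]), array([0.5643, 0.2397])]
298 308 312 [array([0.5707, 0.2364]), array([0.571 , 0.2402]), array([0.5709, 0.2383])]
[0.5384 0.243  0.132 ]
[0.5222 0.1182 0.072 ] [0.5352 0.3155 0.072 ] 3.7488257973998036
```

Call:
apply_moves(
  moves=[
    [[-2, 12, 0, -0.8], [-2, 12, 0, -0.8], [-2, 12, 0, 0], [-2, 12, 0, 0], [-2, 11, 0, 0], [0, 0, 12, 0], [0, 0, 12, 0], [0, 0, 12, 0], [0, 0, 12, 0], [0, 0, 5, 0]],
  ],
)

```text
clock: 4.25
eef_pos: [0.5841, 0.2358, 0.1776]
tool_rot: [0.729, 0.684, -0.008, -0.006]
ft_force: [-0.1, 0.8, -0.5]
grip_width: 0.0427
```

```bash
cat > st.py <<'E'
from h import *
from scipy.spatial.transform import Rotation as R
np.set_printoptions(precision=4,suppress=True)
o=telemetry.get_obs();M=R.from_quat(o['tool_rot']).as_matrix()
print(o['clock'],o['eef_pos'],'yaw',np.degrees(np.arctan2(M[1,0],M[0,0])),'z',M[:,2],o['ft_force'],o['grip_width'])
def go(*p): print('tool delta mm',1000*M.T@(np.array(p)-o['eef_pos']))
E
python3 - <<'E'
from st import *
go(.578,.2383,.118)
E
```

```text
4.25 [0.5841 0.2358 0.1776] yaw 86.36712811447849 z [-0.0198 -0.0011 -0.9998] [-0.1446  0.7777 -0.4773] 0.04270635884600101
tool delta mm [ 2.2925 -5.0434 59.7525]
```

Call:
apply_moves(
  moves=[
    [[1, -2, 8, 0], [1, -2, 8, 0], [0, -1, 8, 0], [0, 0, 8, 0], [0, 0, 8, 0], [0, 0, 8, 0], [0, 0, 6, 0], [0, 0, 3, 0], [0, 0, 1, 0], [0, 0, 0, 0]],
  ],
)

```text
clock: 5.25
eef_pos: [0.5767, 0.2381, 0.1137]
tool_rot: [0.729, 0.684, -0.008, -0.007]
ft_force: [0.0, -0.4, -0.1]
grip_width: 0.0426
```

Run:
```python
from st import *
go(.578,.2383,.118)
a=shot('scene')['color'][120:220,320:430];b=shot('side')['color'][260:360,195:305]
cv2.imwrite('pics/g1.png',np.hstack([cv2.resize(k,(400,364),interpolation=cv2.INTER_CUBIC) for k in (a,b)])[...,::-1])
```

```text
5.25 [0.5767 0.2381 0.1137] yaw 86.38761768736117 z [-0.0212 -0.0017 -0.9998] [ 0.0463 -0.4184 -0.0969] 0.042568691592814116
tool delta mm [ 0.2447  1.1667 -4.3003]
```

View pics/g1.png

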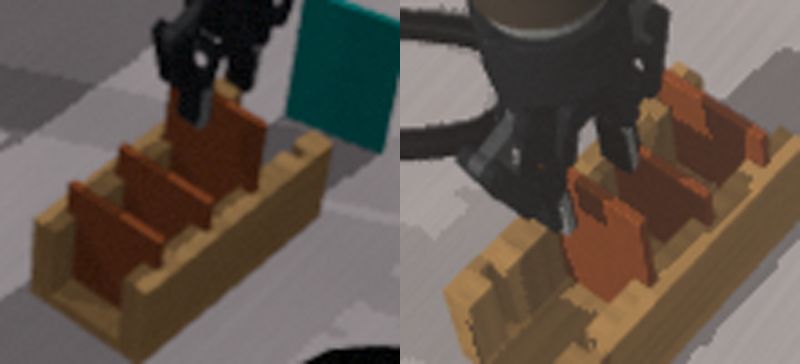

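The fingers straddle the tall tile's top edge and clear the short tile, so I'm closing.

Call:
apply_moves(
  moves=[
    [[0, 0, 0, 0], [0, 0, 0, 0], [0, 0, 0, 0], [0, 0, 0, 0], [0, 0, 0, 0], [0, 0, 0, 0], [0, 0, 0, 0], [0, 0, 0, 0], [0, 0, 0, 0], [0, 0, 0, 0]],
  ],
  hand=-1,
)

```text
clock: 6.35
eef_pos: [0.5776, 0.2384, 0.1152]
tool_rot: [0.729, 0.684, -0.007, -0.006]
ft_force: [-0.4, 1.0, -0.2]
grip_width: 0.0048
```

```bash
python3 st.py
```

```text
6.35 [0.5776 0.2384 0.1152] yaw 86.38626742629567 z [-0.0188 -0.0007 -0.9998] [-0.3763  0.9663 -0.2468] 0.004798486618948289
```

Call:
apply_moves(
  moves=[
    [[0, 0, -3, 0], [0, 0, -5, 0], [0, 0, -8, 0], [0, 0, -10, 0], [0, -1, -10, 0], [0, 0, -10, 0], [0, 0, -10, 0], [0, 0, -10, 0], [0, -1, -10, 0], [0, 0, -10, 0]],
  ],
)

```text
clock: 7.35
eef_pos: [0.5765, 0.2384, 0.208]
tool_rot: [0.729, 0.684, -0.008, -0.006]
ft_force: [0.2, 0.7, -1.2]
grip_width: 0.0048
```

Run:
```python
from st import *
a=shot('scene')['color'][60:260,290:470];b=shot('side')['color'][180:380,160:340]
cv2.imwrite('pics/l1.png',np.hstack([cv2.resize(k,(400,444),interpolation=cv2.INTER_CUBIC) for k in (a,b)])[...,::-1])
```

```text
7.35 [0.5765 0.2384 0.208 ] yaw 86.38436520488081 z [-0.0202 -0.0013 -0.9998] [ 0.1871  0.7176 -1.1836] 0.004833453157556152
```

View pics/l1.png

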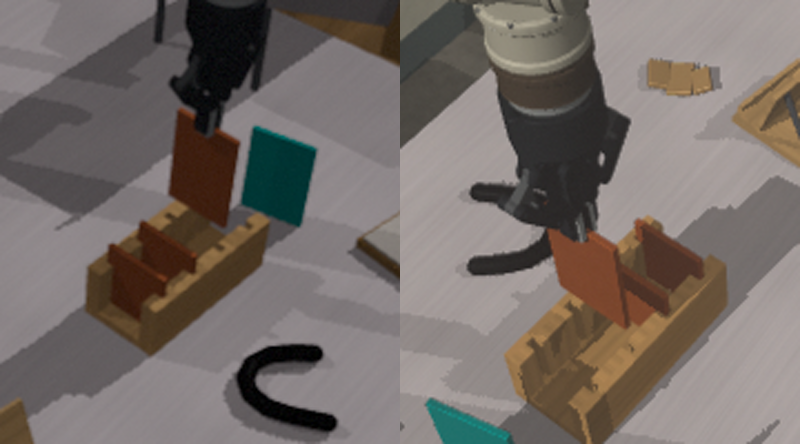

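The tile is out and hanging centred; the two short tiles are still in their slots. Carrying it to the stand.

Call:
apply_moves(
  moves=[
    [[0, 0, -12, 0], [0, 0, -12, 0], [0, 0, -12, 0], [0, 0, -12, 0], [-28, 5, 0, 8], [-27, 9, 0, 8], [-25, 13, 0, 8], [-23, 16, 0, 8], [-21, 19, 0, 8], [-18, 22, 0, 8]],
  ],
)

```text
clock: 8.45
eef_pos: [0.5959, 0.0688, 0.2537]
tool_rot: [0.948, 0.317, -0.012, -0.003]
ft_force: [-0.4, 0.2, -1.3]
grip_width: 0.0045
```

Call:
apply_moves(
  moves=[
    [[-15, 24, 0, 8], [-11, 26, 0, 8], [-8, 27, 0, 8], [-4, 28, 0, 8], [0, 28, 0, 8], [4, 28, 0, 8], [0, 0, 0, 0], [0, 0, 0, 0], [0, 0, 0, 0], [0, 0, 0, 0]],
  ],
)

```text
clock: 9.45
eef_pos: [0.6062, -0.11, 0.248]
tool_rot: [0.993, -0.116, -0.017, 0.002]
ft_force: [0.5, -0.5, -1.3]
grip_width: 0.0045
```

Run:
```python
from st import *
print(M)
go(.622,-.137,.173)
```

```text
9.45 [ 0.6062 -0.11    0.248 ] yaw -13.309673015055411 z [-0.0344 -0.0006 -0.9994] [ 0.4693 -0.4568 -1.2822] 0.004544078178346621
[[ 0.9726 -0.2299 -0.0344]
 [-0.2301 -0.9732 -0.0006]
 [-0.0334  0.0085 -0.9994]]
tool delta mm [24.0683 22.0067 74.4353]
```

```bash
cat > ft.py <<'E'
from st import *
C=np.array([.612,-.136,.020]);a=np.radians(-10)
X=np.array([np.cos(a),np.sin(a),0]);Y=np.array([-np.sin(a),np.cos(a),0])
foot=o['eef_pos']+.103*M[:,2]-.0*M[:,1]
r=foot-C; print('foot in stand s,y,h mm',1000*np.array([r@X,r@Y,r[2]]), 'toolx.z',M[2,0],'tooly.z',M[2,1])
def to(s,y,h): print('delta tool mm',1000*M.T@(C+X*s+Y*y+np.array([0,0,h])-foot))
E
python3 - <<'E'
from ft import *
to(.012,0,.045)
E
```

```text
9.45 [ 0.6062 -0.11    0.248 ] yaw -13.309673015055411 z [-0.0344 -0.0006 -0.9994] [ 0.4693 -0.4568 -1.2822] 0.004544078178346621
foot in stand s,y,h mm [-13.6941  23.9223 125.0679] toolx.z -0.033358760617892884 tooly.z 0.008506977487005182
delta tool mm [29.6883 21.7247 79.3094]
```

Call:
apply_moves(
  moves=[
    [[6, 4, 0, -1.1], [6, 4, 0, -1.1], [6, 4, 0, -1.1], [6, 4, 0, 0], [5, 4, 0, 0], [0, 0, 10, 0], [0, 0, 15, 0], [0, 0, 12, 0], [0, 0, 6, 0], [0, 0, 0, 0]],
  ],
)

```text
clock: 10.45
eef_pos: [0.6321, -0.1353, 0.1998]
tool_rot: [0.996, -0.082, -0.018, 0.001]
ft_force: [0.0, -0.5, -1.5]
grip_width: 0.0051
```

Run:
```python
from ft import *
to(.009,0,.015)
c1=shot('scene');c2=shot('side');w=shot('wrist')
for k,n in ((c1,'scene'),(c2,'side')): 
    print(n, 'proj corner',proj(k,C),'foot',proj(k,foot))
import pickle;pickle.dump((c1,c2,w),open('p1.pkl','wb'))
a=c1['color'][200:310,240:340];b=c2['color'][150:260,290:390]
cv2.imwrite('pics/p1.png',np.hstack([cv2.resize(k,(400,440),interpolation=cv2.INTER_CUBIC) for k in (a,b)])[...,::-1])
```

```text
10.45 [ 0.6321 -0.1353  0.1998] yaw -9.461547520929049 z [-0.0355 -0.0001 -0.9994] [ 0.0298 -0.5209 -1.5005] 0.005130754190076206
foot in stand s,y,h mm [16.046   3.5073 76.8293] toolx.z -0.03496335963535328 tooly.z 0.005874139888414221
delta tool mm [-4.9125  3.0763 62.0581]
scene proj corner [290.1447 276.3987] foot [295.7643 258.9291]
side proj corner [332.7018 226.0567] foot [327.2805 202.0802]
```

View pics/p1.png

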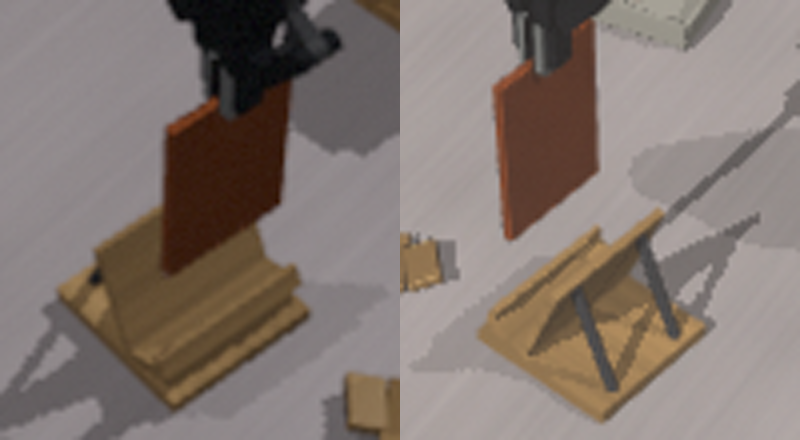

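Images and model agree: the projected foot (295.8,258.9) matches the seen (295.8,259.1), and the panel/ledge junction is where I expected it. Lowering.

Call:
apply_moves(
  moves=[
    [[-2, 1, 8, -0.5], [-1, 1, 10, 0], [-1, 1, 10, 0], [0, 0, 10, 0], [0, 0, 8, 0], [0, 0, 5, 0], [0, 0, 3, 0], [0, 0, 2, 0], [0, 0, 0, 0], [0, 0, 0, 0]],
  ],
)

```text
clock: 11.6
eef_pos: [0.6271, -0.1381, 0.1422]
tool_rot: [0.997, -0.078, -0.015, 0.002]
ft_force: [-0.3, -0.1, -1.8]
grip_width: 0.0046
```

Run:
```python
from ft import *
to(.006,0,.003)
```

```text
11.6 [ 0.6271 -0.1381  0.1422] yaw -8.9023878753314 z [-0.0298 -0.0012 -0.9996] [-0.3496 -0.0868 -1.8396] 0.00459898652238897
foot in stand s,y,h mm [12.1798 -0.0947 19.214 ] toolx.z -0.02928152322271674 tooly.z 0.005797752804420497
delta tool mm [-5.6995 -0.3081 16.3864]
```

Call:
apply_moves(
  moves=[
    [[-2, 0, 3, 0.6], [-2, 0, 3, 0.5], [-1, 0, 2, 0], [0, 0, 2, 0], [0, 0, 1, 0], [0, 0, 1, 0], [0, 0, 1, 0], [0, 0, 0, 0], [0, 0, 0, 0], [0, 0, 0, 0]],
  ],
)

```text
clock: 12.6
eef_pos: [0.6221, -0.1374, 0.1295]
tool_rot: [0.996, -0.088, -0.014, 0.002]
ft_force: [-0.5, 0.3, -2.0]
grip_width: 0.0049
```

Run:
```python
from ft import *
to(.004,0,.003)
```

```text
12.6 [ 0.6221 -0.1374  0.1295] yaw -10.096248375387312 z [-0.0274 -0.0018 -0.9996] [-0.4772  0.2535 -2.0395] 0.004891067763645464
foot in stand s,y,h mm [ 7.4139 -0.2649  6.503 ] toolx.z -0.026670160822920345 tooly.z 0.006547610471548832
delta tool mm [-3.3197 -0.2827  3.591 ]
```

Call:
apply_moves(
  moves=[
    [[-1, 0, 1, 0], [-1, 0, 1, 0], [0, 0, 0.5, 0], [0, 0, 0.5, 0], [0, 0, 0.5, 0], [0, 0, 0.5, 0], [0, 0, 0.5, 0], [0, 0, 0, 0], [0, 0, 0, 0], [0, 0, 0, 0]],
  ],
)

```text
clock: 13.6
eef_pos: [0.6215, -0.1377, 0.1281]
tool_rot: [0.996, -0.088, -0.011, 0.003]
ft_force: [0.5, -0.7, 1.9]
grip_width: 0.0048
```

Run:
```python
from ft import *
to(.004,0,.003)
```

```text
13.6 [ 0.6215 -0.1377  0.1281] yaw -10.114561919270441 z [-0.0216 -0.0034 -0.9998] [ 0.5039 -0.7484  1.8831] 0.004829400474868052
foot in stand s,y,h mm [ 7.5494 -0.7913  5.1418] toolx.z -0.02063213888901398 tooly.z 0.007166216281596427
delta tool mm [-3.506  -0.8001  2.2089]
```

Contact: the vertical force went from −2.0 to +1.9 N. Now I slide the foot down-slope into the corner.

Call:
apply_moves(
  moves=[
    [[-1.5, 0, 0.5, 0], [-1.5, 0, 0.5, 0], [-1.5, 0, 0.5, 0], [-1.5, 0, 0.5, 0], [-1, 0, 0.5, 0], [-1, 0, 0.5, 0], [-1, 0, 0.4, 0], [0, 0, 0, 0], [0, 0, 0, 0], [0, 0, 0, 0]],
  ],
)

```text
clock: 14.6
eef_pos: [0.6132, -0.1369, 0.1259]
tool_rot: [0.996, -0.088, -0.009, 0.003]
ft_force: [-0.7, -0.7, 3.0]
grip_width: 0.005
```

Run:
```python
from ft import *
to(.003,0,.002)
```

```text
14.6 [ 0.6132 -0.1369  0.1259] yaw -10.138890807412995 z [-0.0178 -0.0053 -0.9998] [-0.6856 -0.698   3.0066] 0.004957818026798333
foot in stand s,y,h mm [-0.3653 -1.4905  2.8874] toolx.z -0.01656066435439499 tooly.z 0.008360619254899723
delta tool mm [ 3.3759 -1.5055  0.819 ]
```

Call:
apply_moves(
  moves=[
    [[-1, -0.5, 0.3, 0], [-1, -0.5, 0.3, 0], [-1, -0.5, 0.3, 0], [-1, 0, 0.3, 0], [0, 0, 0, 0], [0, 0, 0, 0], [0, 0, 0, 0], [0, 0, 0, 0], [0, 0, 0, 0], [0, 0, 0, 0]],
  ],
)

```text
clock: 15.6
eef_pos: [0.6109, -0.1356, 0.126]
tool_rot: [0.996, -0.089, -0.006, 0.004]
ft_force: [2.0, -0.9, 3.2]
grip_width: 0.0045
```

Run:
```python
from ft import *
to(.003,0,.002)
c1=shot('scene');c2=shot('side')
a=c1['color'][200:310,240:340];b=c2['color'][150:260,290:390]
cv2.imwrite('pics/p2.png',np.hstack([cv2.resize(k,(400,440),interpolation=cv2.INTER_CUBIC) for k in (a,b)])[...,::-1])
```

```text
15.6 [ 0.6109 -0.1356  0.126 ] yaw -10.170865016685655 z [-0.0137 -0.0077 -0.9999] [ 2.0382 -0.8721  3.2247] 0.00450918836231589
foot in stand s,y,h mm [-2.4576 -0.8116  2.993 ] toolx.z -0.0121625125945985 tooly.z 0.009957332355892471
delta tool mm [ 5.4668 -0.837   0.9183]
```

View pics/p2.png

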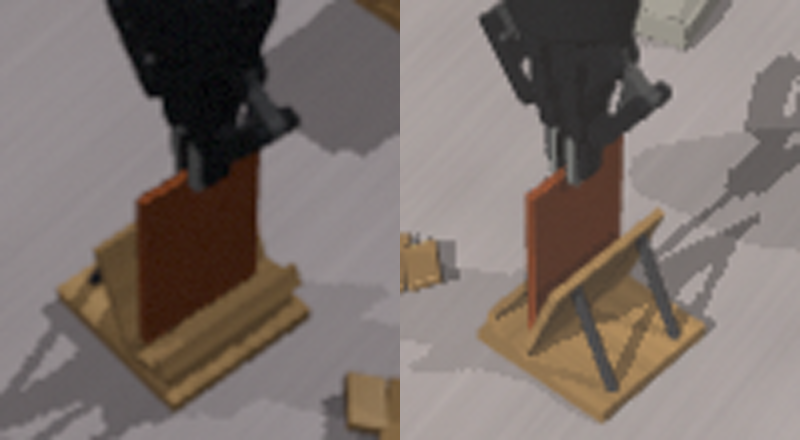

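The scene view shows the tile standing in the cradle, its lower edge running from (140,340) to (255,275) in the crop with similar margins on both sides. A +2 N reaction shows the foot has met the panel. Now I let go partly, then use the front finger to lean it back.

Call:
apply_moves(
  moves=[
    [[0, 0, 0, 0], [0, 0, 0, 0], [0, 0, 0, 0], [0, 0, 0, 0], [0, 0, 0, 0], [0, 0, 0, 0], [0, 0, 0, 0], [0, 0, 0, 0], [0, 0, 0, 0], [0, 0, 0, 0]],
  ],
  hand=-0.3,
)

```text
clock: 16.7
eef_pos: [0.6068, -0.1332, 0.1215]
tool_rot: [0.996, -0.088, -0.012, 0.002]
ft_force: [-0.4, 0.2, -0.0]
grip_width: 0.0303
```

Call:
apply_moves(
  moves=[
    [[-3, 0, 0, 0], [-3, 0, 0, 0], [-3, 0, -0.5, 0], [-3, 0, -0.5, 0], [-3, 0, -0.5, 0], [-2, 0, -0.5, 0], [-2, 0, -0.5, 0], [-2, 0, -0.5, 0], [0, 0, 0, 0], [0, 0, 0, 0]],
  ],
)

```text
clock: 17.7
eef_pos: [0.5843, -0.1291, 0.1259]
tool_rot: [0.996, -0.088, -0.012, 0.002]
ft_force: [-0.0, 0.5, -0.5]
grip_width: 0.0296
```

Run:
```python
from ft import *
c=C+0; r=o['eef_pos']-C; print('TCP stand',1000*np.array([r@X,r@Y,r[2]]))
```

```text
17.7 [ 0.5843 -0.1291  0.1259] yaw -10.099032101600345 z [-0.0239 -0.0028 -0.9997] [-0.0467  0.5415 -0.4933] 0.029603309368255525
foot in stand s,y,h mm [-30.8696   1.2469   2.908 ] toolx.z -0.023057620461580736 tooly.z 0.006925942475105857
TCP stand [-28.4935   1.9564 105.8782]
```

Call:
apply_moves(
  moves=[
    [[-3, 1, 0, 0], [-3, 1, 0, 0], [-3, 0, 0, 0], [-2, 0, 0, 0], [-2, 0, 0, 0], [-1, 0, 0, 0], [0, 0, 0, 0], [0, 0, 0, 0], [0, 0, 0, 0], [0, 0, 0, 0]],
  ],
)

```text
clock: 18.7
eef_pos: [0.5691, -0.1287, 0.1262]
tool_rot: [0.996, -0.088, -0.012, 0.002]
ft_force: [-0.2, -0.3, 0.2]
grip_width: 0.0302
```

Run:
```python
from ft import *
r=o['eef_pos']-C; print('TCP stand',1000*np.array([r@X,r@Y,r[2]]))
c1=shot('scene');c2=shot('side')
a=c1['color'][200:310,240:340];b=c2['color'][150:260,290:390]
cv2.imwrite('pics/p3.png',np.hstack([cv2.resize(k,(400,440),interpolation=cv2.INTER_CUBIC) for k in (a,b)])[...,::-1])
```

```text
18.7 [ 0.5691 -0.1287  0.1262] yaw -10.101615153449782 z [-0.0237 -0.0028 -0.9997] [-0.1963 -0.3395  0.1642] 0.03022475866920713
foot in stand s,y,h mm [-45.8715  -0.9429   3.1825] toolx.z -0.02285725216858927 tooly.z 0.006911665962774276
TCP stand [-43.516   -0.235  106.1531]
```

View pics/p3.png

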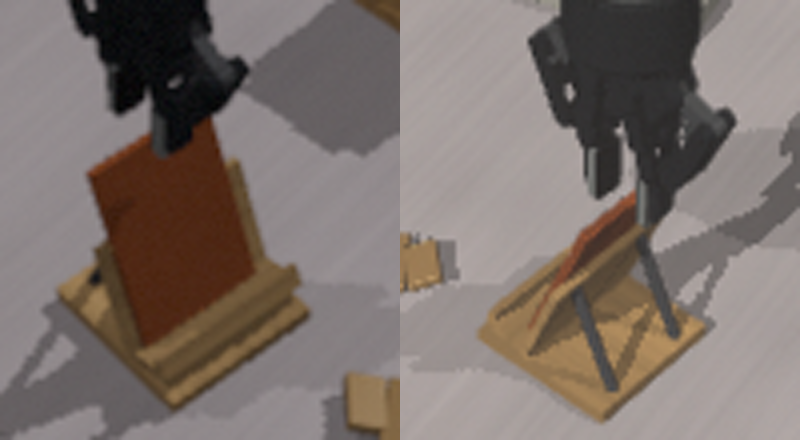

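The scene and side views show the tile leaning flush on the panel, parallel to it and untouched (forces about 0). Lifting the open gripper clear.

Call:
apply_moves(
  moves=[
    [[0, 0, -5, 0], [0, 0, -8, 0], [0, 0, -10, 0], [0, 0, -10, 0], [0, 0, -15, 0], [0, 0, -20, 0], [0, 0, -20, 0], [0, 0, -20, 0], [0, 0, 0, 0], [0, 0, 0, 0]],
  ],
)

```text
clock: 19.8
eef_pos: [0.5729, -0.1286, 0.2453]
tool_rot: [0.996, -0.088, -0.009, 0.003]
ft_force: [-0.5, -0.0, 0.0]
grip_width: 0.0298
```

Run:
```python
from st import *
import pickle
c1=shot('scene');c2=shot('side');pickle.dump((c1,c2),open('end.pkl','wb'))
a=c1['color'][200:310,240:340];b=c2['color'][150:260,290:390]
cv2.imwrite('pics/p4.png',np.vstack([np.hstack([cv2.resize(k,(400,440),interpolation=cv2.INTER_CUBIC) for k in (a,b)]),np.hstack([cv2.resize(c1['color'][130:220,290:440],(267,160)),cv2.resize(c2['color'][260:390,160:310],(266,160)),cv2.resize(c1['color'],(267,160))])])[...,::-1])
```

```text
19.8 [ 0.5729 -0.1286  0.2453] yaw -10.100861605987964 z [-0.0176 -0.0042 -0.9998] [-0.5413 -0.0359  0.0331] 0.02975031858122255
```

View pics/p4.png

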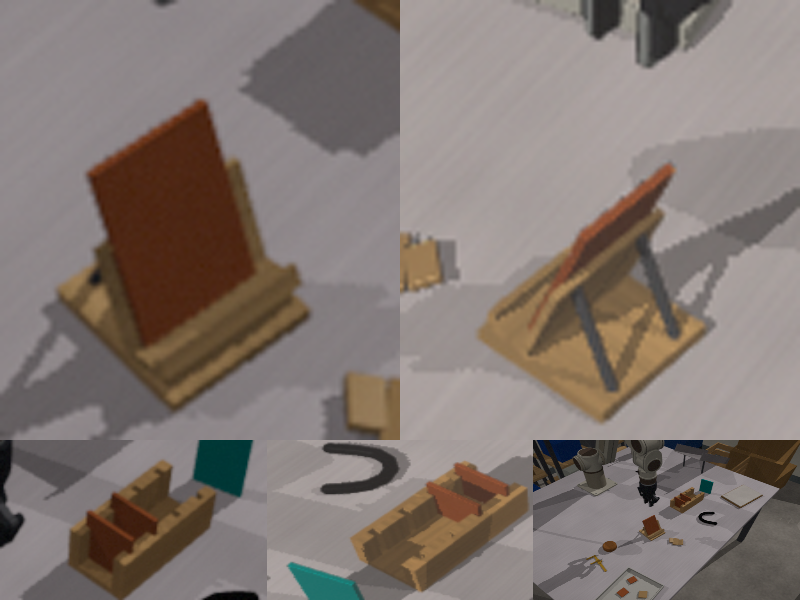

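The tile leans on the panel with the gripper well clear, and the short tiles and bystanders are unmoved. One numerical check before handing in.

Run:
```python
from h import *
import pickle
np.set_printoptions(precision=4,suppress=True)
c1,c2=pickle.load(open('end.pkl','rb'))
q=lambda x,y,o:((x+.5)/4-.5+o[0],(y+.5)/4-.5+o[1])
C=np.array([.612,-.136,.020]);a=np.radians(-10);X=np.array([np.cos(a),np.sin(a),0]);Y=np.array([-np.sin(a),np.cos(a),0])
P=[]
for p,s in (((92,176),(672,167)),((204,102),(584,236))):
    t,e=tri(c1,q(*p,(240,200)),c2,q(s[0]-400,s[1],(290,150)));r=t-C;P.append(t);print(t,e,1000*np.array([r@X,r@Y,r[2]]))
d=P[1]-P[0];print('yaw',-np.degrees(np.arctan2(d[0],d[1])),np.linalg.norm(d))
# bottom front corners seen in scene, on ledge (h~3mm) ; panel top corners in same image
for p,z in (((145,342),.024),((254,274),.024),((97,248),.087),((236,163),.087)):
    r=onz(c1,*q(*p,(240,200)),z)-C;print(p,1000*np.array([r@X,r@Y,r[2]]))
```

```text
[ 0.5672 -0.1717  0.1347] 0.0017614029615791568 [-37.9549 -42.9725 114.7176]
[ 0.5797 -0.0946  0.135 ] 5.6453524629161636e-05 [-39.0051  35.2003 114.985 ]
yaw -9.230348166609012 0.07818032966724003
(145, 342) [  0.4266 -41.1013   4.    ]
(254, 274) [ 3.3009 35.309   4.    ]
(97, 248) [-28.2686 -48.7624  67.    ]
(236, 163) [-25.6825  46.4089  67.    ]
```

```bash
python3 -c "
from h import *
print(workorder.job_done())"
```

```text
the job is handed in; nothing more can be done
None
```

The tall tile now stands on the stand's ledge, leaning back against the panel, and the job is handed in at about 20 s on the robot clock.

I gripped it by the top edge, drew it straight up out of the rack and carried it over. I lowered it until the ledge pushed back about 5 N, then slid the foot into the corner until the panel pushed back about 2 N. After that I let go, it leaned back, and I lifted the gripper clear.

Last checks from the two fixed cameras:
- **Lean:** about 20°, parallel to the panel; the tile's yaw reads −9.2° against about −10° for the stand.
- **Centring:** it sits about 2–3 mm to one side of the panel's middle, within about 2 mm of measuring error. I left it there.
- **Corner position:** by touch, the cradle corner is 2–3 mm further back than the cameras gave. I went by the touch.
- **Tool tilt:** the tool drifted 1–2° off vertical during the moves. This caused no visible trouble.
- **Everything else:** both short tiles are still in their slots, nothing else appears to have moved, and the gripper touches nothing.

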